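# Space the dividers of a plate drying rack

## Robot

A 6-joint arm with a two-finger parallel gripper is mounted at the origin on the work surface. World frame = base frame: x ahead of the robot, y to its left, z up, the work surface at z = 0. Lengths are in m, angles in degrees, forces in N, time in s.
With the tool pointing down it reaches from about 0.3 to 0.95 m from the base axis. Payload 3.1 kg.
Tool frame: the origin (TCP) lies between the finger pads; the fingertips stand 14 mm ahead of it and the grasp point (between the pads) lies 5 mm behind it (ctrl.nose_length is the x of the fingertips in the tool frame, in m); x points along the fingers, z is the direction in which the jaws open and shut, and the axes are right-handed (so a half turn about x gives the same grasp; the last joint's range is limited). The gripper opens to 85 mm and grips with 20 to 120 N. Pads are 22 mm wide; open, the fingers measure 114 mm over their backs; the gripper's body (76 mm by 85 mm) begins 54 mm behind the grasp point. The pads swing forward as they close: fully open they stand 13 mm farther back than shut.
Start: joints at [-67.993, 17.653, 93.61, -0, 68.738, -3.994], TCP at [0.274, -0.562, 0.245] pointing down, gripper open.
Joint ranges: [-175.34, 175.34], [-45.06, 112.39], [2.9, 150.54], [-68.45, 248.45], [3.09, 151.38], [-168.51, 168.51]. Speed limits (degrees/s): [159.86, 159.86, 180, 180, 180, 180].

## Interface

Orientations are given as [roll, pitch, yaw] about the fixed x, y, z axes, in that order (R = Rz(yaw) Ry(pitch) Rx(roll)).
In Python, from bench import ctrl gives the robot as it stands. Calls block until the motion is done:
- ctrl.move_to(position, orientation): joint-space move of the TCP to a pose.
- ctrl.move_l(position, rot=None, velocity=0.15, threshold=None): straight line of the TCP; rot=None keeps the orientation; velocity is the mean speed in m/s. With threshold (N) it stops when the force on the tool has changed by that much, and returns True; else False.
- ctrl.movej(angles): joint-space move.
- ctrl.command_gripper(opening, grip_force=None): opening from 0.0 (shut) to 1.0 (fully open); grip_force is the grip in N (None keeps the last); returns when the fingers have stopped.
- ctrl.hold(seconds).
- ctrl.ik(position, orientation): joint angles nearest the present ones, or None.
- ctrl.get_image(name): name is "scene" or "top" or "wrist"; returns a dict with "img" (420x560x3 uint8, red, green, blue), "camera_matrix" (3x3 intrinsics, pixels), "rvec" (rotation vector, rad) and "tvec" (3), from world to camera coordinates, as OpenCV has them. Camera axes: x right, y down, z forward; pixel columns grow to the right and rows downward; lengths in m; the calibration is good to about 2 mm. A picture is of the moment at which its call begins. There is no depth.
A pose or a line that the arm cannot do raises ctrl.MotionError and nothing moves.
- ctrl.close_job(): hands the job in, once; it reports no verdict.
Trained networks look in a picture, given as the dict that the camera call returned (one of the last four; its "shot" number tells which), for a name from the list of things; names that differ only in an ending like _2 or _b are one class to them, and where a whole thing is asked for, a point or a joint stands for the part that bears it (a point fixed in the world has none). Each returns a list of dicts, best first, with "conf" (0 to 1); they miss things now and then, are a little off and sometimes report something else, mostly with a low value. They report only what shows in the picture. A call takes as long as a camera call. They do not tell look-alikes from the thing itself.
- ctrl.silhouettes(picture, query): "pixels" (420x560 bool, what is visible of it) and "at" ([row, column] in pixels, amid what is visible of it).
Readings, each from a call of its own:
- ctrl.current_time(): time.
- ctrl.current_joint_positions(): joint angles.
- ctrl.current_qvel(): joint speeds.
- ctrl.current_joint_efforts(): joint torques, N m.
- ctrl.current_position(): TCP position.
- ctrl.current_tcp_rot(): TCP orientation.
- ctrl.current_contact_force(): force on the tool from outside, world axes, zero at the start.
- ctrl.current_wrist_torque(): the same for the moment, N m.
- ctrl.current_width(): opening from 0.0 (shut) to 1.0 (fully open).
Only numpy, scipy, OpenCV 4.12 (cv2) and the standard library are available. Lean on these libraries where they do the work, as an engineer would, in place of code of your own. Each camera call takes 0.05 s, during which the arm holds its last target. There are 200 camera calls.

## Task

Space the three loose dividers of the plate drying rack equally with the notched wooden spacer: starting beside the fixed end divider and working away from it, drop the notch over each loose divider in turn and draw it gently along the row until the spacer's block just comes up against the divider before it and rests lightly on it, without forcing or shifting that one. Then stand the spacer back upright, fully on its cork mat. Move the dividers only with the spacer, not with the gripper, and leave everything else where it is.

Things in the scene. Friction and masses are not known exactly. Their poses are not given: they have to be found in the camera images.
- rack: low wooden drying rack fixed to the bench, 140 mm by 360 mm, two rails whose tops lie 30 mm above the bench. Origin: centre of its footprint at bench height; its y axis runs along the row of dividers towards the fixed end divider, z up.
- end_divider: fixed end divider of the rack, 12 mm thick along the row, 120 mm wide, top edge 92 mm above the bench. Origin: middle of its thickness and width, at bench height, 150 mm from the rack's origin along the rack's y axis; axes as the rack's. It does not give; press on it with less than 6 N.
- divider1: loose wooden divider next to the fixed end divider: upright, 120 mm wide, 12 mm thick, top edge 92 mm above the bench. Slides only along the row, stiffly: 8 to 10 N moves it (not all alike), and it stays where left. When the next one is set, press on this one with less than 6 N. Origin: middle of its thickness and width, at bench height; y along the row towards the fixed end divider, z up.
- divider2: middle loose wooden divider: upright, 120 mm wide, 12 mm thick, top edge 92 mm above the bench. Slides only along the row, stiffly: 8 to 10 N moves it (not all alike), and it stays where left. When the next one is set, press on this one with less than 6 N. Origin: middle of its thickness and width, at bench height; y along the row towards the fixed end divider, z up.
- divider3: loose wooden divider farthest from the fixed one: upright, 120 mm wide, 12 mm thick, top edge 92 mm above the bench. Slides only along the row, stiffly: 8 to 10 N moves it (not all alike), and it stays where left. When the next one is set, press on this one with less than 6 N. Origin: middle of its thickness and width, at bench height; y along the row towards the fixed end divider, z up.
- spacer: notched wooden spacer, about 250 g, 66 mm (y) by 46 mm (x), 98 mm high, standing upright on the mat. Origin: centre of its underside, z up. In use its y axis points along the row towards the fixed end divider, to which it is turned within about 0.9 rad at the start: the lip hooks behind the divider being drawn, the block faces the one before; underside then about 60 mm above the bench.
- spacer_handle (a point): middle of the spacer's handle, on its z axis 78 mm above its underside. The handle is 24 mm thick along y, 44 mm along x, from 53 to 98 mm height, upon a 12 mm thick bridge that joins block and lip.
- spacer_notch (a point): middle of the notch's mouth, at the underside, y = -12 mm. The notch is 22 mm wide (y = -23 to -1 mm), 41 mm deep, open below and at both sides. Beyond it is the lip, 10 mm thick (y = -33 to -23 mm).
- spacer_block (a point): middle of the block's outer face, y = +33 mm, 20 mm above the underside. The block is 34 mm thick (y = -1 to +33 mm). With the lip against one divider and this face against the one before, the clear gap is 44 mm (56 mm centre to centre).
- mat: square cork mat fixed to the bench, 130 mm by 130 mm, 4 mm thick; origin: centre of its underside.
- ochre_jar: bystander: amber jar with white cap, 54 mm across, 75 mm high; origin at its underside.
- blue_jar: bystander: blue jar with white cap, 54 mm across, 75 mm high; origin at its underside.
- green_jar: bystander: green jar with white cap, 50 mm across, 70 mm high; origin at its underside.
- glaze_pot: bystander: solid white pot, 60 mm across, 45 mm high; origin at its underside.
- brush: bystander: paint brush lying on the bench, about 200 mm long.
- mug: bystander: white mug, 72 mm across, 80 mm high; origin at its underside.
- tile: bystander: white tile lying flat, 100 by 100 by 9 mm; origin at its underside.
There are look-alikes about, which are no part of the job. Leave any red look-alike of the spacer alone.

How it is judged:
By the outcome, as a careful person would: the job done as asked, in the order asked, and still so for the second after the job is handed in, with the robot touching nothing.
It also fails if it takes over 72 s, if anything falls off the work surface, if the arm or the gripper's body presses on something with over 40 N, if the wrist force passes 120 N, or if a joint passes its speed limit or range.

## Working session

There is one attempt and no reset: what is moved stays moved. The work goes in short steps, each a Python script; the robot and the scene stay as the last script left them, time stands still between calls to the robot, and variables do not carry over. Pictures are saved under pics/ and viewed, about 8 in all and at most 12, crops included, and the job is handed in when it is done.

```bash
ls; mkdir -p pics; cat > h.py <<'E'
import numpy as np, cv2
from bench import ctrl
def save(im,name): cv2.imwrite('pics/'+name,cv2.cvtColor(im,cv2.COLOR_RGB2BGR))
def proj(p,P):
    return cv2.projectPoints(np.array(P,float).reshape(-1,3),p['rvec'],p['tvec'],p['camera_matrix'],None)[0].reshape(-1,2)
def ray(p,uv,z):
    R=cv2.Rodrigues(np.array(p['rvec'],float))[0];t=np.array(p['tvec'],float).reshape(3)
    uv=np.array(uv,float).reshape(-1,2)
    d=np.c_[uv,np.ones(len(uv))]@np.linalg.inv(p['camera_matrix']).T@R
    c=-R.T@t
    return c+d*((z-c[2])/d[:,2])[:,None]
E
python3 - <<'E'
from h import *
a=ctrl.get_image('scene');b=ctrl.get_image('top')
save(a['img'],'s0.png');save(b['img'],'t0.png')
for n,p in(('scene',a),('top',b)):
    R=cv2.Rodrigues(np.array(p['rvec'],float))[0];print(n,-R.T@np.array(p['tvec']).reshape(3),R[2])
    for q in ['rack','end_divider','divider1','divider2','spacer','mat']:
        for s in ctrl.silhouettes(p,q):
            m=s['pixels'];r=cv2.minAreaRect(np.argwhere(m)[:,::-1].astype(np.float32))
            print(n,q,round(s['conf'],2),np.round(s['at']),m.sum(),np.round(cv2.boxPoints(r)).tolist())
E
```

```text
pics
scene [1.39540316 0.67113998 1.18380192] [-0.56994344 -0.42466335 -0.70343835]
scene rack 0.79 [237. 281.] 3781 [[214.0, 223.0], [245.0, 180.0], [339.0, 247.0], [309.0, 290.0]]
scene end_divider 0.62 [250. 311.] 504 [[289.0, 263.0], [321.0, 234.0], [330.0, 243.0], [298.0, 272.0]]
scene divider1 0.91 [215. 249.] 557 [[228.0, 221.0], [260.0, 194.0], [270.0, 207.0], [238.0, 234.0]]
scene divider1 0.73 [231. 272.] 556 [[251.0, 237.0], [283.0, 209.0], [293.0, 221.0], [261.0, 249.0]]
scene divider1 0.64 [237. 289.] 524 [[268.0, 249.0], [301.0, 220.0], [311.0, 232.0], [278.0, 261.0]]
scene divider2 0.91 [215. 249.] 557 [[228.0, 221.0], [260.0, 194.0], [270.0, 207.0], [238.0, 234.0]]
scene divider2 0.73 [231. 272.] 556 [[251.0, 237.0], [283.0, 209.0], [293.0, 221.0], [261.0, 249.0]]
scene divider2 0.64 [237. 289.] 524 [[268.0, 249.0], [301.0, 220.0], [311.0, 232.0], [278.0, 261.0]]
scene spacer 0.94 [170. 246.] 483 [[235.0, 153.0], [257.0, 153.0], [257.0, 183.0], [235.0, 183.0]]
scene spacer 0.9 [203. 144.] 511 [[131.0, 188.0], [147.0, 184.0], [155.0, 216.0], [139.0, 219.0]]
scene space
[... 1224 characters left out ...]
 169.0], [308.0, 219.0]]
top divider2 0.61 [189. 269.] 261 [[263.0, 215.0], [268.0, 166.0], [275.0, 166.0], [270.0, 215.0]]
top spacer 0.95 [188. 404.] 649 [[386.0, 179.0], [416.0, 179.0], [416.0, 202.0], [386.0, 202.0]]
top spacer 0.83 [182. 466.] 732 [[444.0, 175.0], [477.0, 162.0], [487.0, 186.0], [455.0, 200.0]]
top spacer 0.73 [264. 368.] 527 [[352.0, 255.0], [379.0, 249.0], [384.0, 268.0], [356.0, 275.0]]
top spacer 0.56 [136. 433.] 679 [[411.0, 141.0], [435.0, 116.0], [454.0, 135.0], [429.0, 159.0]]
top mat 0.65 [185. 240.] 362 [[235.0, 211.0], [240.0, 163.0], [249.0, 164.0], [243.0, 212.0]]
top mat 0.64 [206. 388.] 1810 [[363.0, 178.0], [413.0, 171.0], [421.0, 221.0], [371.0, 229.0]]
```

```bash
python3 -c "
import cv2,numpy as np
a=cv2.imread('pics/s0.png');b=cv2.imread('pics/t0.png');cv2.imwrite('pics/b0.png',cv2.resize(np.vstack([a,b])[:, :],None,fx=0.71,fy=0.71))"
```

```text
(no output)
```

View pics/t0.png

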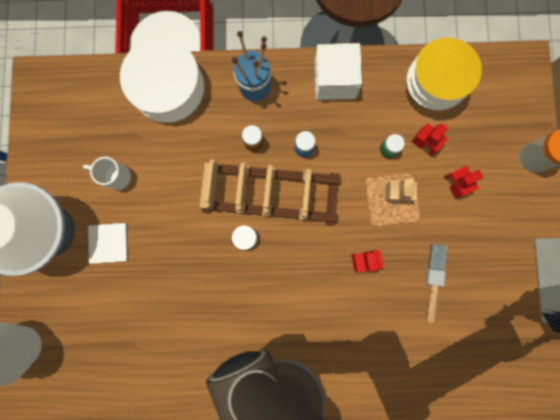

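View pics/s0.png

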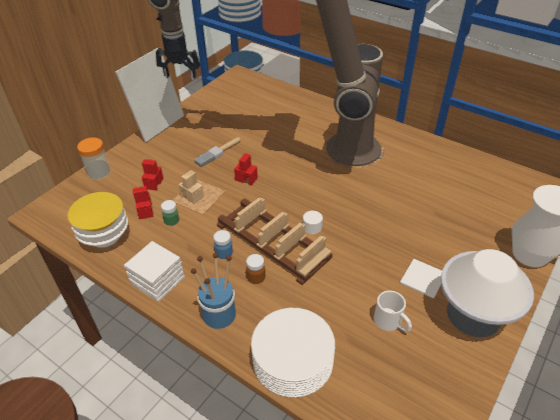

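The top view shows the natural-wood spacer on the cork mat at (402,190), and red look-alikes at (432,137), (465,182) and (368,261). The rack's fixed end is on the left (208,185), with loose dividers at cols 240, 269 and 307, so the row's y axis is roughly world +y. Next I'll take closer looks with the wrist camera.

```bash
python3 - <<'E'
from h import *
b=ctrl.get_image('top')
for n,uv,z in [('d',[[213,160.5],[207.5,207]],.092),('d1',[[244.5,162.5],[239,212.5]],.092),('d2',[[271.5,166],[266.5,215]],.092),('d3',[[308,168.5],[303,219]],.092),('mat',[392,200],.004),('sp',[401,190],.06)]:
    P=ray(b,uv,z);print(n,P.mean(0).round(4),P.round(3).tolist())
m=ray(b,[401,190],.06)[0]
ctrl.move_to([m[0]-.0,m[1],.33],[0,90,85])
w=ctrl.get_image('wrist');save(w['img'],'w1.png')
for q in ('spacer','mat','green_jar'):
    for s in ctrl.silhouettes(w,q):print(q,round(s['conf'],2),s['at'],ray(w,s['at'][::-1],.05).round(3))
R=cv2.Rodrigues(np.array(w['rvec'],float))[0];print(-R.T@np.array(w['tvec']).reshape(3),R[2],ctrl.current_joint_positions())
E
```

```text
d [0.5545 0.1669 0.092 ] [[0.612, 0.16, 0.092], [0.497, 0.174, 0.092]]
d1 [0.5434 0.0893 0.092 ] [[0.605, 0.082, 0.092], [0.482, 0.097, 0.092]]
d2 [0.5344 0.0226 0.092 ] [[0.595, 0.016, 0.092], [0.474, 0.03, 0.092]]
d3 [ 0.5244 -0.0662  0.092 ] [[0.586, -0.074, 0.092], [0.462, -0.058, 0.092]]
mat [ 0.5151 -0.2982  0.004 ] [[0.515, -0.298, 0.004]]
sp [ 0.5328 -0.3065  0.06  ] [[0.533, -0.307, 0.06]]
spacer 0.95 [269.4, 215.9] [[ 0.663 -0.396  0.05 ]]
spacer 0.83 [164.2, 269.5] [[ 0.532 -0.314  0.05 ]]
spacer 0.78 [191.7, 140.9] [[ 0.551 -0.472  0.05 ]]
spacer 0.63 [11.2, 332.5] [[ 0.378 -0.234  0.05 ]]
mat 0.85 [124.9, 288.5] [[ 0.488 -0.288  0.05 ]]
green_jar 0.69 [249.8, 287.8] [[ 0.644 -0.301  0.05 ]]
green_jar 0.38 [25.0, 175.7] [[ 0.376 -0.398  0.05 ]]
[ 0.4515341  -0.29984471  0.45768573] [ 0.3099737  -0.0280797  -0.95033038] [-3.40329669e+01  1.28915936e+01  8.97670256e+01 -4.19157343e-03
  7.73619085e+01 -1.18963193e+02]
```

View pics/w1.png

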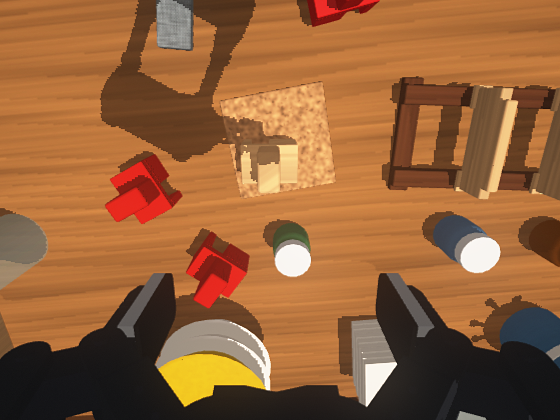

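The wrist view shows the wooden spacer on the mat at (268,165), nearly aligned with the row. I'll fit its box model (x, y, yaw) to the silhouettes, then the dividers the same way.

```bash
cat >> h.py <<'E'
from scipy.optimize import minimize
def box(x0,x1,y0,y1,z0,z1): return np.array([[x,y,z] for x in(x0,x1) for y in(y0,y1) for z in(z0,z1)])
SP=[box(-.023,.023,-.001,.033,0,.053),box(-.023,.023,-.033,-.023,0,.053),box(-.023,.023,-.033,.033,.041,.053),box(-.022,.022,-.012,.012,.053,.098)]
def place(b,x,y,yaw,z):
    c,s=np.cos(yaw),np.sin(yaw);return b@np.array([[c,s,0],[-s,c,0],[0,0,1]])+[x,y,z]
K=8
def render(p,boxes):
    m=np.zeros((420,560),np.uint8)
    for b in boxes:
        cv2.fillConvexPoly(m,cv2.convexHull((proj(p,b)*K*2).astype(np.int32)),255,shift=4) if 0 else cv2.fillConvexPoly(m,cv2.convexHull(np.round(proj(p,b)*16).astype(np.int32)),255,cv2.LINE_AA,4)
    return m/255.
def fit(views,boxes,x0,z):   # views: (picture, mask)
    def cost(v):
        c=0
        for p,m in views:
            r=render(p,[place(b,v[0]/1000,v[1]/1000,v[2]/100,z) for b in boxes])
            c+=1-np.minimum(r,m).sum()/np.maximum(r,m).sum()
        return c/len(views)
    x0=np.array([x0[0]*1000,x0[1]*1000,x0[2]*100])
    best=None
    for d in(-25,0,25):
        s=x0+[0,0,d]
        r=minimize(cost,s,method='Nelder-Mead',options=dict(initial_simplex=s+np.array([[0,0,0],[8,0,0],[0,8,0],[0,0,12]]),xatol=.05,fatol=1e-4))
        if best is None or r.fun<best.fun: best=r
    return best.x/[1000,1000,100],best.fun
E
cat > m1.py <<'E'
from h import *
ctrl.move_to([.50,-.30,.27],[0,90,85])
w=ctrl.get_image('wrist');save(w['img'],'w2.png')
V=[]
for p in (w,ctrl.get_image('top')):
    best=min(ctrl.silhouettes(p,'spacer'),key=lambda s:np.linalg.norm(ray(p,s['at'][::-1],.05)[0,:2]-[.532,-.31]))
    print(best['conf'],best['at'],best['pixels'].sum());V.append((p,best['pixels'].astype(float)))
for v in (V[:1],V): print(fit(v,SP,[.532,-.31,.1],.004))
x,c=fit(V[:1],SP,[.532,-.31,.1],.004)
im=w['img'].copy()
for b in SP:
    cv2.polylines(im,[cv2.convexHull(np.round(proj(w,place(b,*x,.004))).astype(np.int32))],1,(0,0,255))
# mat
for s in ctrl.silhouettes(w,'mat')[:1]:
    cn=cv2.boxPoints(cv2.minAreaRect(np.argwhere(s['pixels'])[:,::-1].astype(np.float32)));M=ray(w,cn,.004);print('mat',M.round(4).tolist(),M.mean(0))
r,q=[int(v) for v in proj(w,[[x[0],x[1],.05]])[0]][::-1]
save(cv2.resize(im[max(r-110,0):r+110,max(q-130,0):q+130],None,fx=2.5,fy=2.5),'w2c.png')
# dividers from above the rack
ctrl.move_to([.49,.05,.30],[0,90,85])
w=ctrl.get_image('wrist');t=ctrl.get_image('top');save(w['img'],'w3.png')
D=[box(-.06,.06,-.006,.006,.03,.092)]
for p in(w,t):
  for n in('end_divider','divider1'):
    for s in ctrl.silhouettes(p,n):
        if s['conf']<.4: continue
        P=ray(p,s['at'][::-1],.075)[0]
        v,c=fit([(p,s['pixels'].astype(float))],D,[P[0],P[1],.12],0);print(n,round(s['conf'],2),v.round(4),round(c,3))
E
python3 m1.py
```

```text
0.75 [207.0, 263.8] 3682
0.72 [190.1, 397.1] 430
(array([ 0.52992229, -0.31417232, -0.08070538]), np.float64(0.08052563453094741))
(array([ 0.53091311, -0.31377213, -0.06373821]), np.float64(0.2570179645320341))
mat [[0.4529, -0.3706, 0.004], [0.4424, -0.2425, 0.004], [0.5711, -0.2252, 0.004], [0.5852, -0.3665, 0.004]] [ 0.51291204 -0.30120429  0.004     ]
end_divider 0.91 [ 0.5567  0.1709 -0.077 ] 0.156
divider1 0.97 [ 0.532   0.0268 -0.1238] 0.147
divider1 0.9 [ 0.5427  0.0935 -0.1086] 0.139
divider1 0.7 [ 0.5252 -0.0681 -0.1332] 0.129
end_divider 0.64 [0.4945 0.1668 0.4666] 0.797
divider1 0.85 [ 0.5281 -0.0691 -0.1198] 0.176
```

```bash
python3 -c "
import cv2,numpy as np
a=cv2.imread('pics/w2c.png');b=cv2.imread('pics/w3.png');print(a.shape)
a=cv2.resize(a,(int(a.shape[1]*300/a.shape[0]),300));b=cv2.resize(b,(400,300))
cv2.imwrite('pics/c2.png',np.hstack([a,b]))"
```

```text
(550, 650, 3)
```

View pics/c2.png

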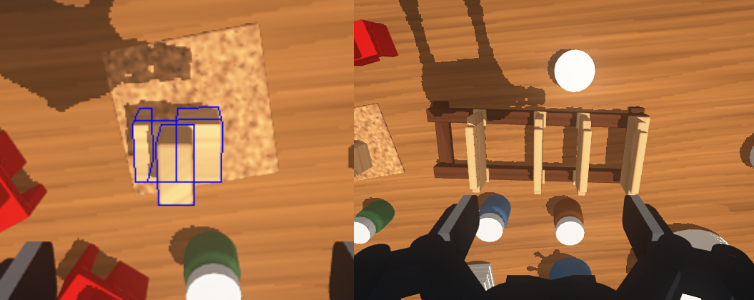

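The model overlay matches the spacer: about (0.530, -0.314), yaw about -4.6°. The dividers are vertical boards in the row, with the fixed end on the right, and the row yaw is about -7°. Next I'll grasp the spacer.

```bash
cat >> h.py <<'E'
YAW=-7.0; u=np.array([-np.sin(np.radians(YAW)),np.cos(np.radians(YAW))])
O=np.array([.5405,.065])   # point on the row's centre line
ROT=[0,90,90+YAW]
def S(xy): return float((np.array(xy)[:2]-O)@u)
def P(s,z): return list(O+s*u)+[z]
def f():
    return float(np.array(ctrl.current_contact_force())[:2]@u)
def F(n=1): return np.array(ctrl.current_contact_force()).round(2)
E
python3 - <<'E'
from h import *
print('t',ctrl.current_time())
for p in ([.5555,.1709],[.543,.0935],[.532,.0268],[.526,-.0681]): print('s',S(p))
ctrl.command_gripper(.65,100)
r=[0,90,85.4]
ctrl.move_to([.530,-.314,.17],r)
print(ctrl.move_l([.530,-.314,.076],velocity=.12,threshold=8),ctrl.current_position(),F())
ctrl.command_gripper(0,100)
print('w',ctrl.current_width()*85,F())
ctrl.move_l([.530,-.314,.20],velocity=.15)
print(F(),ctrl.current_width()*85,ctrl.current_time())
w=ctrl.get_image('wrist');save(w['img'],'w4.png')
E
```

```text
t 4.95
s 0.1069386776098932
s 0.02859223868029055
s -0.038951152411642244
s -0.13387499826283458
False [ 0.53074391 -0.3143702   0.07681418] [-0.14 -0.89  0.49]
w 22.568933644401266 [ 0.14 -0.46  3.77]
[-1.18 -0.78 -2.32] 23.12590052261795 9.1
```

View pics/w4.png

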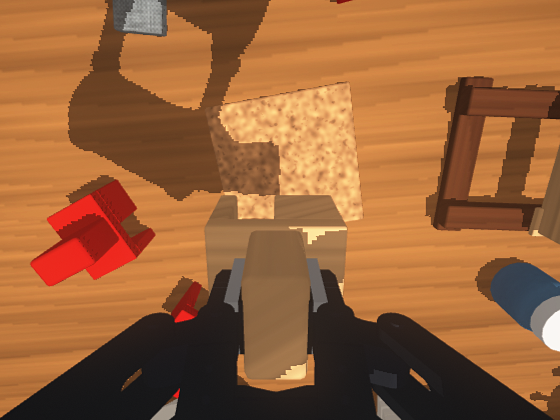

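The spacer is held square, with the lip on the -y side and the block on the +y side. Now for divider 1.

```bash
cat >> h.py <<'E'
ZU=.1328
def engage(sd):
    ctrl.move_to(P(sd+.012,.195),ROT)
    hit=ctrl.move_l(P(sd+.012,ZU),velocity=.08,threshold=4)
    print('descended',not hit,'z',ctrl.current_position()[2].round(4),F(),'t',ctrl.current_time())
    if hit: ctrl.move_l(P(sd+.012,.195),velocity=.1)
    return not hit
def hook(sd):
    s0=sd+.012; b=f()
    hit=ctrl.move_l(P(s0+.014,ZU),velocity=.02,threshold=4)
    s=S(ctrl.current_position()); print('lip contact',hit,'s',round(s,4),'divider s',round(s+.017,4),'f0',round(b,2),F(),'t',ctrl.current_time()); return s
E
python3 - <<'E'
from h import *
if engage(.0286): hook(.0286)
E
```

```text
descended True z 0.1332 [ 0.1  -0.65 -1.76] t 11.625
lip contact True s 0.0465 divider s 0.0635 f0 -0.64 [ 0.18  0.04 -2.1 ] t 12.0667
```

```bash
cat >> h.py <<'E'
def fm(n=3):
    r=[]
    for _ in range(n): ctrl.hold(.02); r.append(f())
    return float(np.mean(r))
def steps(s,n,ds=.0005,stop=None):
    """small steps; prints (cmd s, actual s, force along row); stops once force magnitude passes stop"""
    T=[]
    for i in range(n):
        s+=ds; ctrl.move_l(P(s,ZU),velocity=.02)
        g=fm(); T.append((round(s*1e3,2),round(S(ctrl.current_position())*1e3,2),round(g,2)))
        if stop is not None and -g>stop: break
    print(*T,sep='\n'); print('t',ctrl.current_time(),F()); return s
E
python3 - <<'E'
from h import *
s=S(ctrl.current_position())
h=ctrl.move_l(P(.060,ZU),velocity=.03,threshold=14); print(h,S(ctrl.current_position()),fm(),ctrl.current_time())
if not h: steps(.060,6)
E
```

```text
False 0.056575483144651634 -8.388619731832781 12.7333
(60.5, 56.75, -9.56)
(61.0, 57.15, -9.6)
(61.5, 57.58, -9.65)
(62.0, 58.06, -9.59)
(62.5, 58.59, -10.16)
(63.0, 59.08, -10.22)
t 14.5333 [-1.07 -9.8  -2.23]
```

```bash
python3 - <<'E'
from h import *
h=ctrl.move_l(P(.0675,ZU),velocity=.02,threshold=3); print(h,S(ctrl.current_position()),fm(),F(),ctrl.current_time())
if not h: steps(.0675,12,.0005,12.0)
E
```

```text
False 0.06378646147797505 -9.615101983315569 [-0.62 -9.53 -3.43] 14.9583
(68.0, 64.14, -10.18)
(68.5, 64.56, -9.58)
(69.0, 65.03, -9.79)
(69.5, 65.54, -9.58)
(70.0, 66.03, -9.48)
(70.5, 66.55, -9.76)
(71.0, 67.05, -9.4)
(71.5, 67.51, -10.02)
(72.0, 68.0, -9.48)
(72.5, 68.53, -10.21)
(73.0, 69.01, -9.89)
(73.5, 69.45, -9.53)
t 18.5583 [-0.21 -9.48 -1.72]
```

```bash
python3 - <<'E'
from h import *
steps(.0735,12,.0006,11.6)
w=ctrl.get_image('wrist');save(w['img'],'w5.png')
E
```

```text
(74.1, 69.52, -11.39)
(74.7, 69.56, -12.73)
t 19.1583 [ -0.43 -12.49  -1.86]
```

View pics/w5.png

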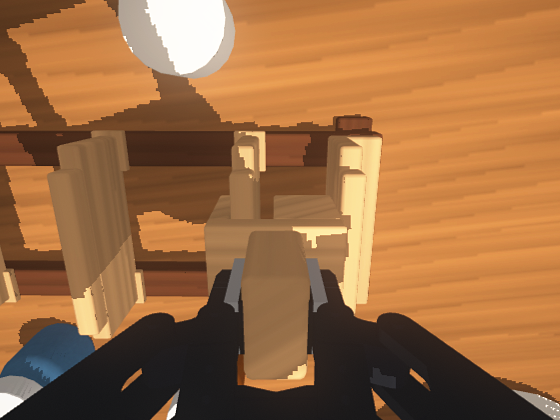

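Contact on the end divider is clear: travel stopped at 69.5 mm and force rose about 3 N. Next I'll release and set divider 2.

```bash
cat >> h.py <<'E'
def release(s):
    ctrl.move_l(P(s-.005,ZU),velocity=.04); print('released',S(ctrl.current_position()),F())
    ctrl.move_l(P(s-.005,.195),velocity=.12)
def draw(sd,sc):
    """draw divider from sd until block meets the one before, expected at TCP s=sc"""
    if not engage(sd): return None
    c=sc-.001
    h=ctrl.move_l(P(c,ZU),velocity=.03,threshold=14); T=[];print('near',h,round(S(ctrl.current_position()),4),fm())
    if h: return None
    for i in range(24):
        c+=.0005; ctrl.move_l(P(c,ZU),velocity=.02); g=-fm(2); T.append((c*1e3,S(ctrl.current_position())*1e3,g))
        if i>2 and g-np.median([t[2] for t in T[:-1]])>1.8 and T[-1][1]-T[-2][1]<.25: break
    print(np.round(T,2)); print('t',ctrl.current_time())
    return c
E
python3 - <<'E'
from h import *
release(.0695)
print(ctrl.current_time())
print(draw(-.038,.0135))
E
```

```text
released 0.06482322657875023 [-0.82  0.03 -1.4 ]
20.2833
descended True z 0.1332 [-0.27 -0.25 -2.16] t 21.6583
near False 0.01 -7.69229506841548
[[13.   10.38  7.72]
 [13.5  10.87  7.57]
 [14.   11.35  8.01]
 [14.5  11.86  8.09]
 [15.   12.36  7.89]
 [15.5  12.86  8.61]
 [16.   13.15  8.47]
 [16.5  13.2   9.48]
 [17.   13.26 11.09]]
t 25.6917
0.017000000000000005
```

```bash
python3 - <<'E'
from h import *
release(.0132)
c=draw(-.133,-.0428)
print(c)
w=ctrl.get_image('wrist');save(w['img'],'w6.png')
E
```

```text
released 0.008472484919037168 [ 0.24 -0.75 -1.92]
descended True z 0.1332 [ 0.15  0.1  -2.11] t 28.2333
near False -0.0467 -8.99206344695016
[[-43.3  -46.26   9.02]
 [-42.8  -45.76   8.64]
 [-42.3  -45.27   8.75]
 [-41.8  -44.79   9.43]
 [-41.3  -44.27   9.08]
 [-40.8  -43.75   8.53]
 [-40.3  -43.26   8.39]
 [-39.8  -42.86   9.51]
 [-39.3  -42.81  10.24]
 [-38.8  -42.76  11.87]]
t 33.8417
-0.038799999999999994
```

```bash
python3 - <<'E'
from h import *
release(-.0428)
ctrl.move_to([.514,-.300,.15],[0,90,84])
print(ctrl.move_l([.514,-.300,.085],velocity=.1))
h=ctrl.move_l([.514,-.300,.073],velocity=.015,threshold=3);print(h,ctrl.current_position(),F())
ctrl.command_gripper(.65)
print(F(),ctrl.current_width())
ctrl.move_l([.514,-.300,.20],velocity=.12)
ctrl.move_to([.47,-.27,.30],[0,90,85])
w=ctrl.get_image('wrist');save(w['img'],'w7.png')
ctrl.move_to([.49,.0,.32],[0,90,85])
ctrl.hold(.2)
w=ctrl.get_image('wrist');save(w['img'],'w8.png')
D=[box(-.06,.06,-.006,.006,.03,.092)]
for n in('end_divider','divider1'):
    for s in ctrl.silhouettes(w,n):
        if s['conf']<.4: continue
        Q=ray(w,s['at'][::-1],.075)[0]
        v,c=fit([(w,s['pixels'].astype(float))],D,[Q[0],Q[1],-.12],0);print(n,round(s['conf'],2),v.round(4),'s',round(S(v),4),round(c,3))
save(cv2.resize(np.hstack([cv2.imread('pics/w7.png')[:,:,::-1],w['img']]),(800,300)),'c8.png')
print(ctrl.current_time())
E
```

```text
released -0.047513700084726114 [ 0.44  0.2  -1.94]
False
True [ 0.51402517 -0.30009246  0.07727034] [0.1  0.02 4.51]
[ 0.85 -0.64 -0.31] 0.654313099751712
end_divider 0.94 [ 0.5569  0.171  -0.0824] s 0.1072 0.136
divider1 0.76 [ 0.528   0.0051 -0.1157] s -0.061 0.184
divider1 0.67 [ 0.5403  0.0597 -0.1084] s -0.0053 0.131
divider1 0.63 [ 0.5466  0.1142 -0.1072] s 0.0496 0.143
41.1083
```

View pics/c8.png

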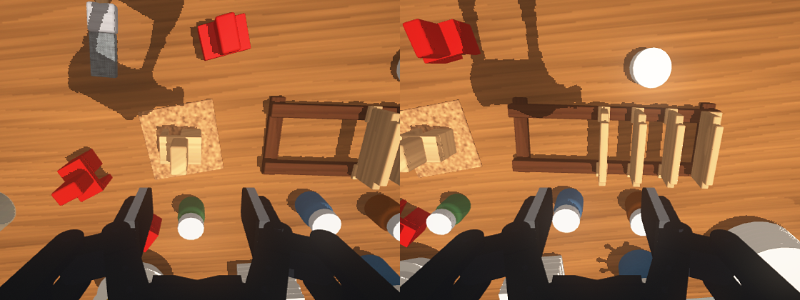

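The views show the spacer upright in the middle of the mat at (180,145). The dividers are evenly spaced: the fits give gaps of 57.6, 54.9 and 55.7 mm centre to centre, against a target of 56. I'll hand in now.

```bash
python3 -c "
from bench import ctrl
ctrl.close_job()"
```

```text
the job is handed in; nothing more can be done
```

All three dividers are set with the spacer, starting beside the fixed end divider, and the spacer is back upright in the middle of its mat. I handed the job in at about 41 s of the 72 s allowed.

- **Contact:** each draw ended with a clear stop and a rise of about 3 N over the sliding friction (limit 6 N). The second and third stops came within 0.3 mm of where the previous divider had been left, so I saw no sign that an already set divider had shifted.
- **Spacing:** the last wrist-camera fits gave 57.6, 54.9 and 55.7 mm centre to centre, against a target of 56 mm. The stop positions themselves give 56.0, 56.3 and 56.0 mm. The two sets disagree by up to 1.6 mm, and I put that down to error in the camera fits.
- **Spacer and bystanders:** the final picture showed the spacer standing fully on the mat. The gripper never touched a divider, and I saw no bystander moved in the views I took, though I did not measure each one.

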